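# Mirror check of a panel indicator

### The job

Slide the three-dial indicator along the bench, without lifting or tipping it, until it stands inside the yellow outline, squared up and with its dials to the mirror. Only then lift the hinged mirror (it has a green handle) until it is in line with the red marker arm, and finish with the fingers still holding it there, because it falls shut when let go. Leave the red marker and everything else on the bench where they are.

Things in the scene. Friction and masses are not known exactly. Their poses are not given: they have to be found in the camera images.
- indicator_mid (a point): centre (30 mm above the bench) of the indicator: a loose brass-coloured box with a black front panel bearing three round dials, 150 mm along its x, 95 mm along its y, 60 mm tall, about 0.4 to 0.85 kg. Its dials face its -y; its flat back faces +y. It stands on the bench on the spot's +y side, already facing the mirror roughly, and slides on the bench with moderate friction (about 2 to 10 N to push); pushed low or half-way up on its back it does not tip
- spot (a point): centre, on the bench surface, of the yellow painted outline (inner size 180 mm along x by 125 mm along y, paint only, no height), fixed to the mirror stand. Its -y points to the mirror's hinge, whose axis runs along its x 105 mm away; the 64 mm high hinge posts come to within 90 mm of this centre. The indicator belongs here with its x and y along those of the spot (up to 15 mm of play all round)
- hinge_mid (a point): middle of the mirror's hinge axis, 50 mm above the bench; the axis runs along this frame's x, z is up, and the flat mirror reaches out from it along -y. The stand does not move during the job. A white quarter-circle protractor and the red marker arm stand upright 97 to 112 mm from here towards +x, out to 190 mm from the hinge axis
- mirror_handle (a point): middle of the straight grip of the mirror's green handle: a round bar 12 mm thick, 98 mm long between its side legs, parallel to the hinge axis and 185 mm from it. Between it and the mirror plate's free edge is a 39 mm gap, open below; with the mirror down the bar is 50 mm above the bench with nothing beneath it. Axes fixed to the mirror: x along the bar, y along the mirror towards the hinge, z out of the mirror's reflecting face
- mirror (a joint): angle of the mirror in rad: 0 lying flat on its rubber rests (always so at the start), growing as its handle end rises about the hinge, to at most 1.4. The mirror plate (130 mm by 125 mm) with handle weighs about 0.3 to 0.5 kg, the hinge is nearly free, and gravity always shuts it; lifting at the handle takes about 2 to 3 N
- marker_tip (a point): middle of the red block at the end of the red marker arm, 165 mm from the hinge axis and 107 mm to the side of its middle. The thin arm runs straight from the hinge axis to this block; its y axis points along the arm to the hinge
- marker (a joint): angle of the red marker arm in rad, on the same axis and scale as the mirror: the mirror is to be lifted until both values agree. Different every time (0.6 to 1.05); stiff, not to be moved
- indicator: the same indicator, origin at the centre of its underside; axes as for indicator_mid
- multimeter: bystander: yellow and black hand meter lying flat, 88 by 180 by 50 mm, origin under its centre
- wrench: bystander: steel wrench 160 mm long lying flat
- cleaner: bystander: upright blue can, 54 mm across, 130 mm tall, origin under its centre
- parts_tray: bystander: red two-part tray, 90 by 120 by 25 mm, origin under its centre
- cal_weight: bystander: brass weight, 40 mm across, 50 mm tall, origin under its centre
Mind the look-alikes: they are no part of the job. Leave any turquoise look-alike of the indicator alone.

How it is judged:
By the outcome, as a careful person would: the job done as asked, in the order asked, and still so for the second after the job is handed in, while the arm keeps its last pose, push and grip.
It also fails if it takes over 58 s, if anything falls off the work surface, if the arm or the gripper's body presses on something with over 40 N, if the wrist force passes 120 N, or if a joint passes its speed limit or range.

### The arm

A 7-joint arm with a two-finger parallel gripper is mounted at the origin on the work surface. World frame = base frame: x ahead of the robot, y to its left, z up, the work surface at z = 0. Lengths are in m, angles in rad, forces in N, time in s.
With the tool pointing down it reaches from about 0.375 to 0.925 m from the base axis. Payload 3.1 kg.
Tool frame: the origin (TCP) lies at the very end of the fingers, on their centre line; the grasp point (between the pads) lies 19 mm behind it (robot.pinch_z is the distance from the TCP to the grasp point, in m); z points along the fingers, y is the line along which they close (so a half turn about z gives the same grasp; the last joint's range is limited). The gripper opens to 85 mm and grips with 20 to 120 N. Pads are 22 mm wide; open, the fingers measure 114 mm over their backs; the gripper's body (76 mm by 85 mm) begins 54 mm behind the grasp point. The pads swing forward as they close: fully open they stand 13 mm farther back than shut.
Start: joints at [-1.286, 0.383, 0.044, 1.598, -0.018, 1.161, -0.05], TCP at [0.243, 0.603, 0.196] pointing down, gripper open.
Joint ranges: [-2.61, 2.61], [-0.41, 2.15], [-1.48, 1.57], [0, 2.5], [-1.57, 4.71], [0.05, 1.97], [-2.85, 2.85]. Speed limits (rad/s): [2.79, 2.79, 3.14, 3.14, 3.14, 3.14, 3.14].

### API

Orientations are given as a unit quaternion [w, x, y, z].
In Python, from plant import robot gives the robot as it stands. Calls block until the motion is done:
- robot.goto(position, orientation): joint-space move of the TCP to a pose.
- robot.line_to(position, rotation=None, rate=0.15): straight line of the TCP; rotation=None keeps the orientation; rate is the mean speed in m/s.
- robot.move_j(angles): joint-space move.
- robot.move_gripper(opening, grasp_force=None): opening from 0.0 (shut) to 1.0 (fully open); grasp_force is the grip in N (None keeps the last); returns when the fingers have stopped.
- robot.pause(seconds).
- robot.ik(position, orientation): joint angles nearest the present ones, or None.
- robot.read_camera(name): name is "scene" or "top" or "wrist"; returns the picture (480x640x3 uint8, red, green, blue); there is no depth.
- robot.camera_model(name): a dict with "fov_y" (degrees; the focal length in pixels is half the picture's height over the tangent of half this angle, whatever the lens; pixels are square), "cx", "cy" (the principal point, pixels), "R" (3x3) and "t" (3): a world point X has camera coordinates R X + t. Camera axes: x right, y down, z forward; pixel columns grow to the right and rows downward; lengths in m; the calibration is good to about 2 mm. A picture is of the moment at which its call begins: read the wrist's pose just before it. camera_model takes no time and is no camera call; for the wrist camera it gives the pose at the moment of the call.
A pose or a line that the arm cannot do raises robot.Unreachable and nothing moves.
- robot.finish_job(): hands the job in; it is judged then, once.
Trained networks look in the newest picture that a camera, given by its name, has taken for a name from the list of things; names that differ only in an ending like _2 or _b are one class to them, and where a whole thing is asked for, a point or a joint stands for the part that bears it (a point fixed in the world has none). Each returns a list of dicts, best first, with "score" (0 to 1); they miss things now and then, are a little off and sometimes report something else, mostly with a low value. They report only what shows in the picture. A call takes as long as a camera call. They do not tell look-alikes from the thing itself.
- robot.masks_of(camera, label): "pixels" (480x640 bool, what is visible of it) and "at" ([column, row] in pixels, amid what is visible of it).
Readings, each from a call of its own:
- robot.get_t(): time.
- robot.get_q(): joint angles.
- robot.get_joint_vel(): joint speeds.
- robot.get_effort(): joint torques, N m.
- robot.get_tool_pos(): TCP position.
- robot.get_ee_rot(): TCP orientation.
- robot.get_ft_force(): force on the tool from outside, world axes, zero at the start.
- robot.get_torque(): the same for the moment, N m.
- robot.get_gripper_width(): opening from 0.0 (shut) to 1.0 (fully open).
- robot.get_grip_force(): force on a finger pad.
Only numpy, scipy, OpenCV 4.12 (cv2) and the standard library are available. Lean on these libraries where they do the work, as an engineer would, in place of code of your own. Each camera call takes 0.05 s, during which the arm holds its last target. There are 200 camera calls.

## Working session

There is one attempt and no reset: what is moved stays moved. The work goes in short steps, each a Python script; the robot and the scene stay as the last script left them, time stands still between calls to the robot, and variables do not carry over. Pictures are saved under pics/ and viewed, at most 10 in all, crops included, and the job is handed in when it is done.

```bash
ls; mkdir -p pics; python3 - <<'E'
from plant import robot
import cv2, numpy as np
ims=[]
for c in ["scene","top"]:
    im=robot.read_camera(c); ims.append(im); cv2.imwrite(f"pics/{c}0.png",im[:,:,::-1])
    m=robot.camera_model(c); print(c,m)
    for l in ["indicator","mirror","mirror_handle","marker","marker_tip","multimeter","wrench","cleaner","parts_tray","cal_weight"]:
        for d in robot.masks_of(c,l)[:3]: print(l,round(d["score"],2),np.round(d["at"]),d["pixels"].sum())
print(robot.get_t(),robot.get_tool_pos(),robot.get_ee_rot())
E
```

```text
pics
scene {'fov_y': 51.73675846449385, 'cx': 317.96970257844896, 'cy': 236.48889020408, 'R': array([[-0.21059047,  0.97754118,  0.00805527],
       [ 0.78936325,  0.17490085, -0.58848564],
       [-0.57667783, -0.11757093, -0.80846754]]), 't': array([ 0.14950852, -0.4007353 ,  1.43662495])}
indicator 0.64 [276. 260.] 313
indicator 0.62 [445. 185.] 2846
indicator 0.58 [436. 259.] 3460
mirror 0.7 [285. 231.] 2737
mirror_handle 0.89 [285. 235.] 2633
mirror_handle 0.64 [282. 258.] 375
marker 0.82 [283. 259.] 385
marker 0.35 [183. 182.] 1162
marker_tip 0.82 [283. 262.] 401
marker_tip 0.47 [186. 184.] 1247
multimeter 0.72 [291. 338.] 3086
wrench 0.76 [440. 346.] 693
cleaner 0.92 [185. 186.] 1216
parts_tray 0.89 [162. 236.] 2184
cal_weight 0.54 [226. 292.] 348
top {'fov_y': 51.59197219041414, 'cx': 313.82035062452906, 'cy': 244.43384073545226, 'R': array([[ 2.47457895e-02, -9.99693355e-01,  9.17376071e-04],
       [-9.91408171e-01, -2.46585848e-02, -1.28459304e-01],
       [ 1.28442533e-01,  2.26933274e-03, -9.91714357e-01]]), 't': array([-0.07130023,  0.57799185,  0.88802177])}
indicator 0.86 [153. 378.] 5186
indicator 0.61 [165. 259.] 4848
indicator 0.52 [482. 240.] 3322
mirror 0.57 [340. 248.] 6048
mirror_handle 0.84 [344. 250.] 6096
marker 0.8 [352. 179.] 203
marker_tip 0.47 [348. 177.] 302
multimeter 0.95 [301. 138.] 4235
wrench 0.92 [164. 169.] 847
cleaner 0.61 [487. 295.] 1411
parts_tray 0.9 [486. 241.] 3248
cal_weight 0.79 [389. 182.] 395
1.1 [0.24278115 0.60297652 0.19558301] [-4.59223637e-06  1.90214140e-01  9.81742625e-01  1.42378302e-05]
```

View pics/scene0.png

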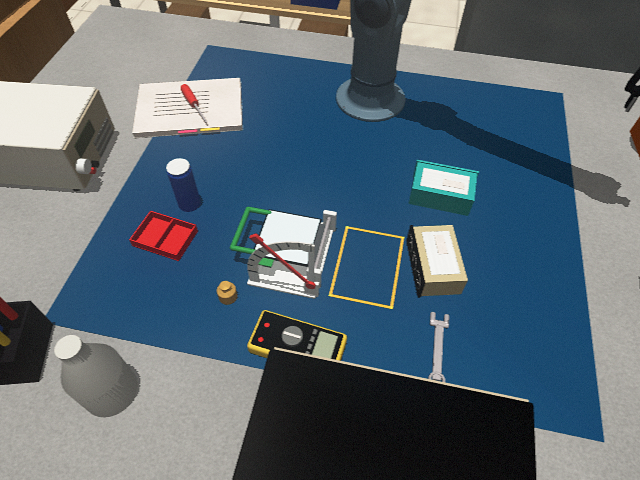

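View pics/top0.png

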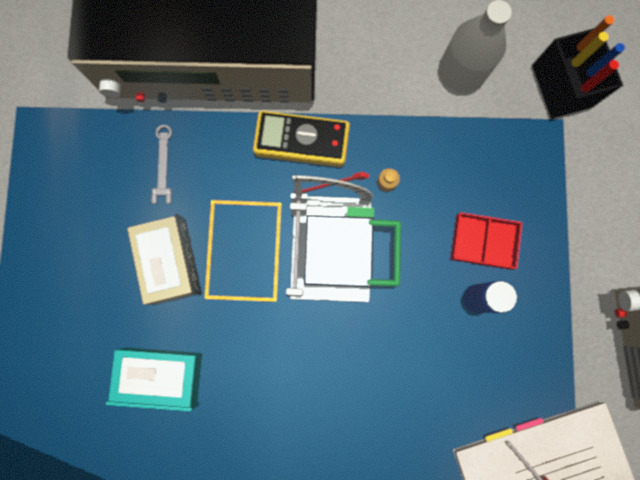

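The scene view shows the mirror stand (~285,250), yellow outline (~367,267), the brass indicator (~437,260) and the turquoise look-alike (445,187). In the top view the outline has corners (211,201), (281,203), (276,300), (205,298). The brass indicator is at ~(163,259), tilted about 10°, and the red marker arm runs to (366,176). Next I'll fit poses.

```bash
cat > h.py <<'E'
from plant import robot
import cv2, numpy as np
from scipy.optimize import minimize, least_squares
def model(c):
    m=robot.camera_model(c); f=240/np.tan(np.radians(m["fov_y"])/2)
    return m["R"],np.array(m["t"]),f,m["cx"],m["cy"]
def proj(M,X):
    R,t,f,cx,cy=M; P=np.atleast_2d(X)@R.T+t
    return np.c_[f*P[:,0]/P[:,2]+cx, f*P[:,1]/P[:,2]+cy]
def ray(M,uv):
    R,t,f,cx,cy=M; uv=np.atleast_2d(uv)
    return -R.T@t, np.c_[(uv[:,0]-cx)/f,(uv[:,1]-cy)/f,np.ones(len(uv))]@R
def onplane(M,uv,p,n):
    o,d=ray(M,uv); return o+d*(((p-o)@n)/(d@n))[:,None]
def onz(M,uv,z): return onplane(M,uv,np.array([0,0,z]),np.array([0,0,1.]))
def rz(a): return np.array([[np.cos(a),-np.sin(a),0],[np.sin(a),np.cos(a),0],[0,0,1]])
def boxfit(masks,guess,size=(.15,.095,.06)):
    "masks: list of (model, bool mask); returns x,y,yaw of box standing on bench"
    C=np.array([[sx*size[0]/2,sy*size[1]/2,z] for sx in(-1,1) for sy in(-1,1) for z in(0,size[2])])
    def cost(p):
        c=0
        for M,k in masks:
            im=np.zeros(k.shape,np.uint8)
            h=cv2.convexHull((proj(M,C@rz(p[2]).T+[p[0],p[1],0])*16).astype(np.int32))
            cv2.fillConvexPoly(im,h,1,shift=4); b=im>0
            c-= (b&k).sum()/max(1,(b|k).sum())
        return c
    r=minimize(cost,guess,method="Nelder-Mead",options=dict(initial_simplex=np.array(guess)+np.array([[0,0,0],[.02,0,0],[0,.02,0],[0,0,.15]]),xatol=1e-4))
    return r.x,-r.fun/len(masks)
def indicator(guess,cams=("top","scene")):
    ks=[]
    for c in cams:
        im=robot.read_camera(c); M=model(c); g=proj(M,[guess[0],guess[1],.03])[0]
        d=min(robot.masks_of(c,"indicator"),key=lambda d:np.hypot(*(d["at"]-g)))
        if np.hypot(*(d["at"]-g))<25: ks.append((M,d["pixels"]))
    return [boxfit([k],guess) for k in ks]+[boxfit(ks,guess)]
def Q(Rm):
    from scipy.spatial.transform import Rotation as S
    q=S.from_matrix(Rm).as_quat(); return q[[3,0,1,2]]
E
python3 - <<'E'
from h import *
p=[]
for c in ["top","scene"]:
    im=cv2.imread(f"pics/{c}0.png"); M=model(c); hsv=cv2.cvtColor(im,cv2.COLOR_BGR2HSV)
    y=((hsv[...,0]>18)&(hsv[...,0]<32)&(hsv[...,1]>140)&(hsv[...,2]>120)).astype(np.uint8)
    n,L,st,ce=cv2.connectedComponentsWithStats(cv2.dilate(y,np.ones((3,3))))
    g={"top":(243,250),"scene":(367,267)}[c]
    i=[i for i in range(1,n) if st[i,0]<g[0]<st[i,0]+st[i,2] and st[i,1]<g[1]<st[i,1]+st[i,3]]
    i=max(i,key=lambda i:st[i,2]*st[i,3]); v,u=np.nonzero((L==i)&(y>0))
    P=onz(M,np.c_[u,v],0)[:,:2].astype(np.float32)
    (cen,sz,a)=cv2.minAreaRect(P); a=(a+45)%90-45; print(c,"spot",cen,sz,a)
    yaw=np.radians(a); rx=rz(yaw); s=np.array([*cen,0]); hm=s+rx@[0,-.105,.05]
    red=((hsv[...,0]<6)|(hsv[...,0]>174))&(hsv[...,1]>150)&(hsv[...,2]>70)
    box={"top":(285,165,372,200),"scene":(245,228,322,295)}[c]
    k=np.zeros_like(red); k[box[1]:box[3],box[0]:box[2]]=1; v,u=np.nonzero(red&k)
    X=(onplane(M,np.c_[u,v],hm+rx[:,0]*.107,rx[:,0])-hm)@rx
    r=np.hypot(X[:,1],X[:,2]); th=np.arctan2(X[:,2],-X[:,1]); w=(r>.05)&(r<.18)
    print("marker n",len(u),np.median(th[w]),th[w].std(),r.max(), [round(float(np.median(th[(r>a)&(r<a+.03)])),3) for a in (.05,.08,.11,.14)])
    b=onz(M,{"top":(163,259),"scene":(440,245)}[c],.06)
    p.append(b[0])
print(indicator([*p[0][:2],.15]),robot.get_t())
for l,c in [("cal_weight","top"),("multimeter","top"),("wrench","top"),("parts_tray","top"),("cleaner","top")]:
    print(l,onz(model(c),robot.masks_of(c,l)[0]["at"],.03)[0])
E
```

```text
top spot (0.5706255435943604, 0.0800565704703331) (0.13545012474060059, 0.19088275730609894) -0.8045120239257812
marker n 111 0.9069682174235506 0.03381470492311604 0.18162323203869898 [0.898, 0.943, 0.911, 0.904]
scene spot (0.5688663125038147, 0.08241964131593704) (0.13647451996803284, 0.1924622356891632) -0.8958282470703125
marker n 177 0.9128231234061778 0.027280170476260947 0.1764075915472811 [0.913, 0.911, 0.91, 0.92]
[(array([0.54501159, 0.22133713, 0.27720528]), np.float64(0.9338249563361148)), (array([0.54024962, 0.22181949, 0.25299718]), np.float64(0.9382229232386962)), (array([0.54199459, 0.2214077 , 0.2604273 ]), np.float64(0.9336052491378642))] 1.3
cal_weight [ 0.70796014 -0.19535699  0.03      ]
multimeter [ 0.78409364 -0.02325618  0.03      ]
wrench [0.72909605 0.23440697 0.03      ]
parts_tray [ 0.59703582 -0.37468274  0.03      ]
cleaner [ 0.49091591 -0.38304432  0.03      ]
```

```bash
cat >> h.py <<'E'
S0=np.array([.570,.081]); SY=-.015
def tq(yaw,s=1):
    "tool down, tool y along s*box x"
    y=s*rz(yaw)[:,0]; z=np.array([0,0,-1.]); return Q(np.c_[np.cross(y,z),y,z])
def tp(b,off,z): return np.array([*(np.array(b[:2])+(rz(b[2])@[0,off,0])[:2]),z])
E
cat > push.py <<'E'
from h import *
b0=np.array([.542,.2214,.262]); b1=np.array([*(S0+[0,.03]),SY+.05])
for s in (1,-1):
    print(s,[None if (j:=robot.ik(tp(b,o,z),tq(b[2],s))) is None else np.round(j,2) for b,o,z in ((b0,.095,.12),(b0,.095,.008),(b1,.058,.008))])
s=1
if robot.ik(tp(b0,.095,.008),tq(b0[2],1)) is None: s=-1
robot.move_gripper(1.0,30)
robot.goto(tp(b0,.095,.12),tq(b0[2],s)); robot.line_to(tp(b0,.095,.008),rate=.1)
robot.line_to(tp(b0,.064,.008),rate=.08); f0=robot.get_ft_force()
for k in (.0,.33,.66,1):
    b=b0+(b1-b0)*k
    robot.line_to(tp(b,.058,.008),tq(b[2],s),rate=.05); print(k,robot.get_ft_force()-f0,robot.get_tool_pos())
robot.line_to(tp(b1,.075,.008),rate=.1)
b1=list(b1)
print(indicator(b1),robot.get_t())
cv2.imwrite("pics/top1.png",robot.read_camera("top")[:,:,::-1])
E
python3 push.py
```

```text
1 [array([-0.91,  0.39,  0.36,  1.79, -0.16,  0.99, -0.22]), array([-0.87,  0.54,  0.33,  1.85, -0.24,  0.79, -0.16]), array([-0.78,  0.56,  0.52,  1.89, -0.38,  0.8 , -0.02])]
-1 [array([-0.52,  0.38, -0.11,  1.77,  0.05,  0.99,  2.75]), array([-0.47,  0.53, -0.17,  1.83,  0.12,  0.79,  2.69]), array([-0.34,  0.51, -0.03,  1.86,  0.02,  0.77,  2.8 ])]
0.0 [ 0.6671623  -1.00960842 -0.79207349] [0.52696754 0.27732446 0.00795107]
0.33 [-0.2722412   4.34505996  2.10698488] [0.54094096 0.2426109  0.00839915]
0.66 [-1.44036188  4.87627945  3.76824496] [0.553994   0.20696397 0.00833759]
1 [-0.78666311  4.37472251  3.92099166] [0.56775878 0.16995353 0.00832851]
[(array([0.57085987, 0.1140891 , 0.0171407 ]), np.float64(0.9278886118038238)), (array([0.56490635, 0.11386805, 0.02666058]), np.float64(0.9043300175541252)), (array([0.56862415, 0.11435168, 0.02352998]), np.float64(0.9116410747310568))] 8.6333
```

View pics/top1.png

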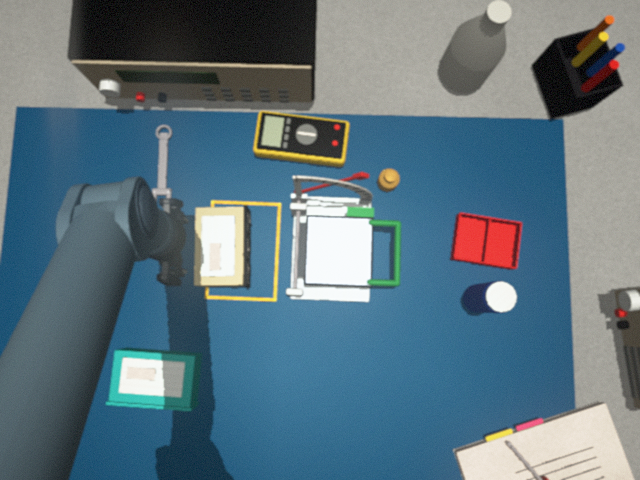

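The indicator slid squarely: its top now shows at (222,247), partly inside the outline, and nothing else moved. One more push should finish it.

```bash
cat > push2.py <<'E'
from h import *
b0=np.array([.570,.1143,.03]); b1=np.array([.5715,.082,SY])
for k in (.0,.5,1):
    b=b0+(b1-b0)*k; robot.line_to(tp(b,.061,.008),tq(b[2]),rate=.05)
robot.line_to(tp(b1,.10,.008),rate=.12); robot.line_to(tp(b1,.10,.2),rate=.2)
robot.goto([.57,-.10,.30],tq(SY))
print(indicator(list(b1)),robot.get_t(),np.round(robot.get_q(),2))
for c in ("top","scene"): cv2.imwrite(f"pics/{c}2.png",robot.read_camera(c)[:,:,::-1])
H=S0+(rz(SY)@[0,-.105,0])[:2]
# handle bar from wrist + top: green pixels
for c in ("wrist","top","scene"):
    im=robot.read_camera(c); M=model(c); d=robot.masks_of(c,"mirror_handle"); print(c,[(round(x["score"],2),np.round(x["at"]),onz(M,x["at"],.05)[0][:2]) for x in d[:2]])
    if c=="wrist": cv2.imwrite("pics/w2.png",im[:,:,::-1])
print("pred handle",S0+(rz(SY)@[0,-.29,0])[:2])
# IK scan for lifting
from scipy.spatial.transform import Rotation as R
A=rz(SY); hm=np.array([*H,.05])
for s in (1,-1):
  for psi in (0,.3,-.3):
    out=[]
    for th in (0,.3,.6,.911):
        B=A@R.from_euler('x',-th).as_matrix()      # mirror frame: -y end rises
        T=A@R.from_euler('x',-(th+psi)).as_matrix()
        y=s*T[:,1]; z=-T[:,2]; q=Q(np.c_[np.cross(y,z),y,z])
        g=hm+B@[0,-.185,0]; j=robot.ik(g+z*robot.pinch_z,q); out.append(None if j is None else np.round(j,2).tolist())
    print(s,psi,out)
E
python3 push2.py
```

```text
[(array([ 0.57069149,  0.08571401, -0.0008845 ]), np.float64(0.9241466498103666)), (array([ 0.57143986,  0.08740169, -0.01001471]), np.float64(0.9155920281359906)), (array([ 0.56896513,  0.08663466, -0.01318895]), np.float64(0.9193215531821565))] 12.9333 [-0.48  0.2   0.67  1.67 -0.12  1.32  0.2 ]
wrist [(0.82, array([324., 214.]), array([ 0.57072632, -0.10800396]))]
top []
scene [(0.69, array([286., 234.]), array([ 0.56173476, -0.10445111]))]
pred handle [ 0.56565016 -0.20896738]
1 0 [[-0.04, 0.52, 0.41, 1.85, -0.27, 0.83, 2.05], [-0.3, 0.42, 0.49, 1.9, 0.14, 0.83, 1.61], [-0.54, 0.41, 0.53, 1.91, 0.49, 0.97, 1.21], [-0.72, 0.49, 0.52, 1.89, 0.7, 1.19, 0.94]]
1 0.3 [[-0.28, 0.51, 0.48, 1.92, 0.1, 0.72, 1.62], [-0.51, 0.5, 0.55, 1.94, 0.47, 0.85, 1.21], [-0.69, 0.55, 0.57, 1.93, 0.7, 1.06, 0.94], [-0.77, 0.65, 0.49, 1.88, 0.85, 1.33, 0.75]]
1 -0.3 [[0.13, 0.6, 0.4, 1.75, -0.57, 1.05, 2.38], [-0.09, 0.44, 0.44, 1.83, -0.23, 0.93, 2.01], [-0.35, 0.34, 0.49, 1.88, 0.17, 0.94, 1.57], [-0.6, 0.35, 0.5, 1.88, 0.5, 1.09, 1.18]]
-1 0 [[-0.33, 0.62, 0.79, 1.86, -0.56, 0.89, -0.85], [-0.56, 0.51, 0.82, 1.91, -0.1, 0.82, -1.33], [-0.73, 0.47, 0.77, 1.92, 0.35, 0.92, -1.82], [-0.78, 0.5, 0.6, 1.89, 0.67, 1.16, -2.18]]
-1 0.3 [[-0.52, 0.61, 0.8, 1.93, -0.19, 0.72, -1.27], [-0.7, 0.58, 0.8, 1.95, 0.28, 0.79, -1.77], [-0.76, 0.57, 0.66, 1.93, 0.65, 1.03, -2.17], [-0.71, 0.64, 0.42, 1.87, 0.89, 1.35, -2.41]]
-1 -0.3 [[-0.12, 0.7, 0.75, 1.76, -0.8, 1.16, -0.59], [-0.38, 0.54, 0.84, 1.84, -0.48, 0.97, -0.92], [-0.63, 0.42, 0.85, 1.89, -0.02, 0.92, -1.41], [-0.77, 0.39, 0.72, 1.89, 0.41, 1.05, -1.89]]
```

View pics/w2.png

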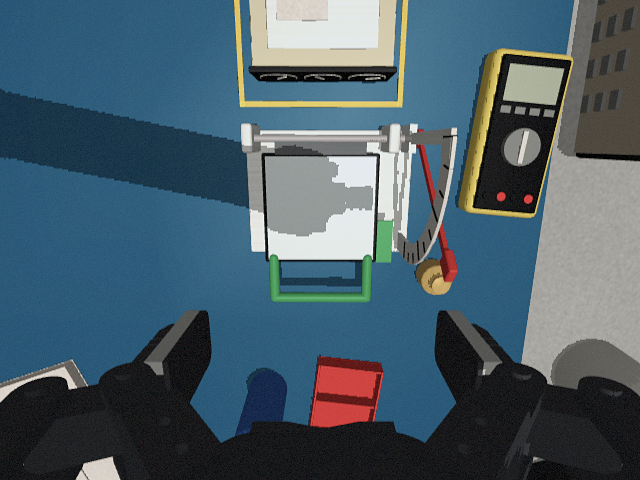

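View pics/top2.png

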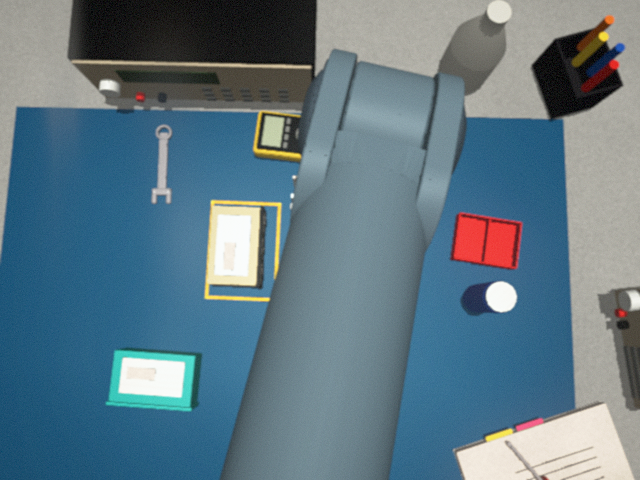

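The wrist view shows the indicator inside the outline with its dials to the mirror, and the handle bar at row ~297, columns 272–370. In the top view it sits about 5 mm to the rear of centre, inside the outline and within the play. Next is to grasp and lift.

```bash
cat > lift.py <<'E'
from h import *
from scipy.spatial.transform import Rotation as R
A=rz(SY); hm=np.array([*(S0+(A@[0,-.105,0])[:2]),.05])
M=model("wrist"); im=cv2.imread("pics/w2.png"); hsv=cv2.cvtColor(im,cv2.COLOR_BGR2HSV)
g=(hsv[...,0]>50)&(hsv[...,0]<85)&(hsv[...,1]>100); g[:285]=0; g[310:]=0; g[:,:262]=0; g[:,380:]=0
v,u=np.nonzero(g); X=onz(M,np.c_[u,v],.05); mid=(X.max(0)+X.min(0))/2
w=(u>282)&(u<360); print("bar",mid,"mid y",X[w,1].mean(),"slope",np.polyfit(X[w,0],X[w,1],1)[0],"pred",hm+A@[0,-.185,0])
def pose(th,psi=0,back=0):
    z=-(A@R.from_euler('x',-(th+psi)).as_matrix())[:,2]; y=(A@R.from_euler('x',-(th+psi)).as_matrix())[:,1]
    return G(th)+z*(robot.pinch_z-back), Q(np.c_[np.cross(y,z),y,z])
dy=np.clip(X[w,1].mean()-(hm+A@[0,-.185,0])[1],-.006,.006); print("dy",dy)
dx=np.clip(mid[0]-(hm+A@[0,-.185,0])[0],-.006,.006)
hm=hm+[dx,dy,0]
def G(th): return hm+A@R.from_euler('x',-th).as_matrix()@[0,-.185,0]
if __name__=="__main__":
    robot.move_gripper(.45,40)
    robot.goto(*pose(0,0,.12)); robot.line_to(pose(0)[0],rate=.1)
    f0=robot.get_ft_force(); robot.move_gripper(0.0,40); robot.pause(.2)
    print("width",robot.get_gripper_width(),robot.get_grip_force(),robot.get_ft_force()-f0,robot.get_t())
    for th in np.linspace(0,.3,4)[1:]:
        p,q=pose(th); robot.line_to(p,q,rate=.06)
    f=robot.get_ft_force()-f0; print("F",f,robot.get_gripper_width(),robot.get_t())
    cv2.imwrite("pics/s3.png",robot.read_camera("scene")[:,:,::-1])
E
python3 lift.py
```

```text
bar [ 0.56463682 -0.20607898  0.05      ] mid y -0.21108643882930975 slope -0.023797771914350268 pred [ 0.56565016 -0.20896738  0.05      ]
dy -0.0021190632175956126
width -0.0022439469819600273 0.0 [ 0.04955242  0.52831155 -0.52068592] 17.4417
F [ 0.34847838  1.02317446 -0.24322973] -0.0030547984195790656 18.8167
```

View pics/s3.png

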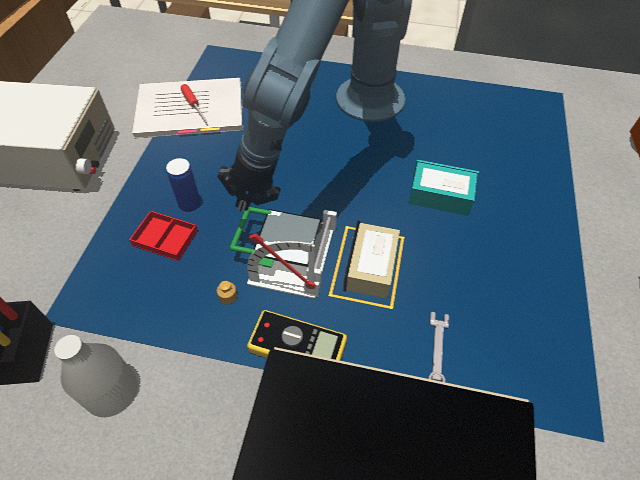

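```bash
python3 - <<'E'
from lift import *
print(robot.get_tool_pos(),pose(.3),robot.get_ee_rot(),pose(0),pose(0,0,.12))
M=model("scene"); print(proj(M,[G(0),G(0)+[.049,0,0],G(0)-[.049,0,0],robot.get_tool_pos(),hm,G(.9),hm+A@[.107,0,0]]))
cv2.imwrite("pics/w3.png",robot.read_camera("wrist")[:,:,::-1])
E
```

```text
bar [ 0.58362988 -0.22383304  0.05      ] mid y -0.22262992900946973 slope -4.003606835484096 pred [ 0.56565016 -0.20896738  0.05      ]
dy -0.006
[ 0.56396737 -0.20945473  0.08652653] (array([ 0.57169121, -0.21223116,  0.08680645]), array([-0.00112078,  0.00741571,  0.98874327, -0.14943393])) [-0.00159172  0.00815272  0.98875421 -0.14931884] (array([ 0.57165016, -0.21496738,  0.0313    ]), array([-0.        ,  0.00749993,  0.99997188,  0.        ])) (array([ 0.57165016, -0.21496738,  0.1513    ]), array([-0.        ,  0.00749993,  0.99997188,  0.        ]))
[[236.09244311 229.00078851]
 [229.114902   246.80202767]
 [242.7179258  212.09772766]
 [237.50461969 216.47206985]
 [317.79745053 244.83898123]
 [260.96061536 191.01858911]
 [305.94117819 286.7222945 ]]
```

View pics/w3.png

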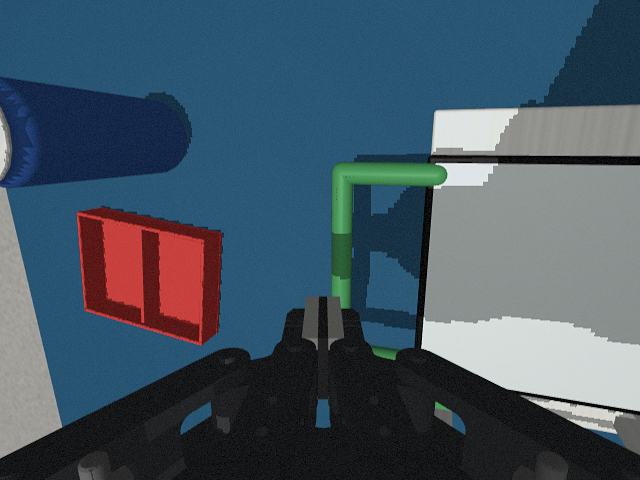

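The fingers closed on nothing: the bar lies below the shut tips (x~342 in the wrist view) and the mirror is still down. I'll retry, checking each step.

```bash
cat > l2.py <<'E'
from h import *
from scipy.spatial.transform import Rotation as R
A=rz(SY); hm=np.array([.5670,-.025,.05])
def G(th): return hm+A@R.from_euler('x',-th).as_matrix()@[0,-.185,0]
def pose(th,psi=0,back=0):
    T=A@R.from_euler('x',-(th+psi)).as_matrix(); z=-T[:,2]; y=T[:,1]
    return G(th)+z*(robot.pinch_z-back), Q(np.c_[np.cross(y,z),y,z])
E
python3 - <<'E'
from l2 import *
robot.line_to(robot.get_tool_pos()+[0,0,.06],pose(0)[1],rate=.15)
robot.move_gripper(.5,40); print("w",robot.get_gripper_width())
p=pose(0)[0]; robot.line_to([p[0],p[1],.10],rate=.15)
cv2.imwrite("pics/w4.png",robot.read_camera("wrist")[:,:,::-1])
f0=robot.get_ft_force(); robot.line_to(p,rate=.08)
print("at",robot.get_tool_pos(),"want",p,robot.get_ft_force()-f0)
cv2.imwrite("pics/w5.png",robot.read_camera("wrist")[:,:,::-1])
for o in (.4,.3,.2,.1): 
    robot.move_gripper(o,25); print(o,robot.get_gripper_width(),robot.get_grip_force(),robot.get_ft_force()-f0,robot.get_t())
cv2.imwrite("pics/w6.png",np.hstack([cv2.imread("pics/w5.png")[:,160:560],robot.read_camera("wrist")[:,160:560,::-1]]))
E
```

```text
w 0.5000408709064184
at [ 0.5647871  -0.21032203  0.03180396] want [ 0.5642251  -0.20997919  0.0313    ] [-0.79017566 -1.44327846 -0.62774412]
0.4 0.397708142190747 0.0 [-0.82410892 -0.23861146 -0.52332651] 21.7667
0.3 0.3001157401014199 0.0 [ 0.08325168 -0.23322276  0.40949443] 22.0167
0.2 0.1993655509643732 0.0 [-0.63732086 -0.23645064  0.10673256] 22.2667
0.1 0.0997186447491284 0.0 [ 0.34408395 -0.65255083  0.85371757] 22.5167
```

View pics/w6.png

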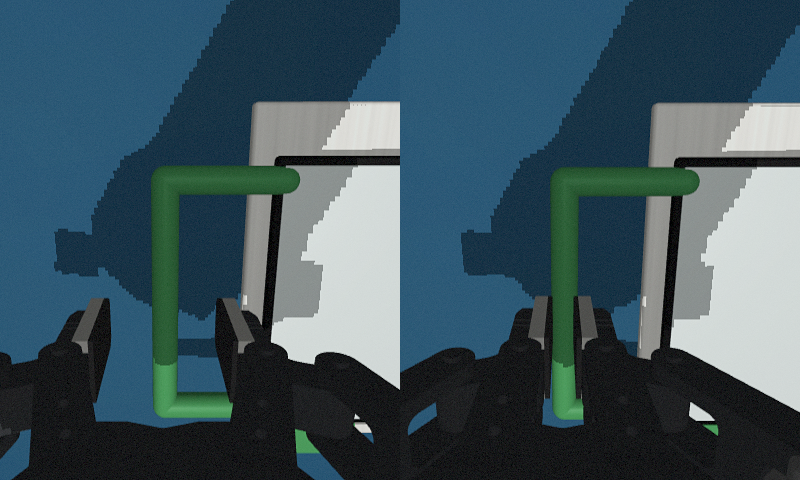

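```bash
python3 - <<'E'
from l2 import *
M=model("wrist"); print(M[2:], "cam at",-M[0].T@M[1])
T=robot.get_tool_pos(); print(T)
for n,X in [("tcp",T),("pinch",T+[0,0,.019]),("bar-x",G(0)-[.049,0,0]),("bar",G(0)),("bar+x",G(0)+[.049,0,0])]: print(n,proj(M,X)[0])
im=cv2.imread("pics/w6.png"); 
print(robot.get_gripper_width(),robot.get_grip_force())
# bar edges at rows
hsv=cv2.cvtColor(im[:,400:],cv2.COLOR_BGR2HSV); g=(hsv[...,0]>50)&(hsv[...,0]<85)&(hsv[...,1]>90)
for r in (210,250,290,320,350,380,400): c=np.nonzero(g[r])[0]+160; print(r,c.min(),c.max(), [onz(M,(x,r),.05)[0] for x in (c.min(),c.max())])
E
```

```text
(np.float64(378.6218461429769), 322.53029127286203, 250.0806349849496) cam at [ 0.49504909 -0.20821305  0.21035624]
[ 0.56425298 -0.20997801  0.03130492]
tcp [321.42936626 285.98819479]
pinch [321.28437078 301.06582661]
bar-x [319.35740529 193.22986423]
bar [321.28335943 300.74226638]
bar+x [322.93499527 392.94141746]
0.10098384614728552 0.0
210 310 338 [array([ 0.52230335, -0.21410513,  0.05      ]), array([ 0.52248978, -0.20214359,  0.05      ])]
250 311 337 [array([ 0.54005893, -0.2141031 ,  0.05      ]), array([ 0.54023632, -0.20266571,  0.05      ])]
290 311 431 [array([ 0.55889566, -0.21455436,  0.05      ]), array([ 0.55973495, -0.16015859,  0.05      ])]
320 306 427 [array([ 0.573763  , -0.21723175,  0.05      ]), array([ 0.57462564, -0.16109163,  0.05      ])]
350 226 437 [array([ 0.58880157, -0.25568885,  0.05      ]), array([ 0.5903356 , -0.15541934,  0.05      ])]
380 179 468 [array([ 0.60483275, -0.27997768,  0.05      ]), array([ 0.60697595, -0.13924691,  0.05      ])]
400 312 534 [array([ 0.6172048 , -0.21545591,  0.05      ]), array([ 0.61887263, -0.10558864,  0.05      ])]
```

```bash
python3 - <<'E'
from l2 import *
f0=robot.get_ft_force()
for o in (.07,.05,.03,.015,0): 
    robot.move_gripper(o,25); w,g=robot.get_gripper_width(),robot.get_grip_force(); print(o,w,g,robot.get_ft_force()-f0,robot.get_t())
    if g>3: break
im=robot.read_camera("wrist"); cv2.imwrite("pics/w7.png",im[130:450,160:560,::-1])
E
```

```text
0.07 0.0705442612391424 0.0 [ 0.47469042 -1.01010281  0.37089864] 22.7833
0.05 0.051171525148114204 0.0 [ 1.13702883 -1.84270055  0.37487228] 23.0
0.03 0.02528693969549034 0.0 [ 0.79073706 -1.55873416 -0.36311776] 23.2167
0.015 0.015581206602789707 0.0 [ 0.79307583 -1.27474307 -0.29997997] 23.4333
0 0.0035871710790567474 0.0 [ 0.01604563 -1.26499561 -1.23496181] 23.65
```

View pics/w7.png

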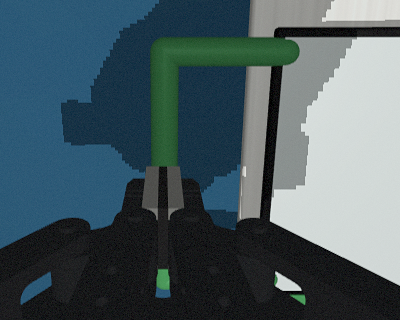

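The shut fingertips sit above the bar in the picture, so the fingers end about 20 mm or more short of the reported TCP. I'll go deeper. TCP z = 0.008 was already safe during the push.

```bash
python3 - <<'E'
from l2 import *
p=robot.get_tool_pos(); robot.line_to([p[0],p[1],.065],rate=.15)
robot.move_gripper(.5,40); f0=robot.get_ft_force()
robot.line_to([p[0],p[1]+.0012,.008],rate=.08); print(robot.get_tool_pos(),robot.get_ft_force()-f0)
for o in (.3,.2,.12,.08,.04,0): 
    robot.move_gripper(o,30); w,g=robot.get_gripper_width(),robot.get_grip_force(); print(o,w,g,robot.get_ft_force()-f0,robot.get_t())
    if g>3: break
im=robot.read_camera("wrist"); cv2.imwrite("pics/w8.png",im[130:450,160:560,::-1])
E
```

```text
[ 0.56460516 -0.20912039  0.00826479] [ 1.91036509 -0.37073315  0.39953266]
0.3 0.3013507423449697 0.0 [ 0.4737248  -0.53996172 -0.15489683] 25.7333
0.2 0.20365317254058943 0.0 [0.47919892 0.29800734 0.45044144] 25.9833
0.12 0.12756218408859427 24.12272483110428 [ 0.2503717  -0.24897667  0.75151777] 26.2083
```

View pics/w8.png

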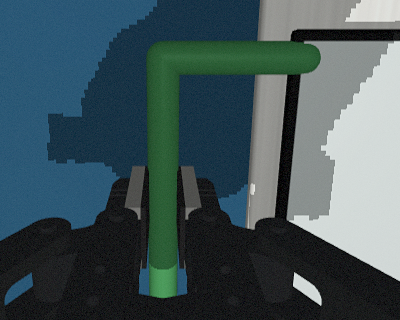

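Now the bar is held: width 0.128, pad force 24 N, bar between the pads in the picture. Next I'll lift along the arc, with the bar 42 mm behind the TCP.

```bash
cat >> l2.py <<'E'
hm=np.array([.5674,-.024,.05]); OFF=.0417
def pz(th):
    T=A@R.from_euler('x',-th).as_matrix(); z=-T[:,2]; y=T[:,1]
    return G(th)+z*OFF, Q(np.c_[np.cross(y,z),y,z])
def barth():
    "mirror angle seen: green handle pixels against a rendered handle"
    for c in ("scene","top","wrist"):
        M=model(c); im=robot.read_camera(c); h=cv2.cvtColor(im,cv2.COLOR_RGB2HSV)
        g=(h[...,0]>50)&(h[...,0]<80)&(h[...,1]>90)&(h[...,2]>40)
        best=[]
        for t in np.arange(0,1.3,.01):
            B=A@R.from_euler('x',-t).as_matrix(); k=np.zeros(g.shape,np.uint8)
            P=hm+np.array([[-.055,-.145,0],[-.055,-.185,0],[.055,-.185,0],[.055,-.145,0]])@B.T
            P=proj(M,P); d=np.linalg.norm(M[0]@G(t)+M[1])
            cv2.polylines(k,[np.round(P).astype(np.int32)],False,1,max(2,int(.012*M[2]/d)))
            best.append((g&(k>0)).sum()/(k>0).sum())
        i=int(np.argmax(best)); print(c,"mirror th",round(i*.01,3),"overlap",round(best[i],2),np.round(best[max(0,i-3):i+4],2))
E
python3 - <<'E'
from l2 import *
import os
print(robot.get_tool_pos(),pz(0))
robot.move_gripper(0.0,45); f0=robot.get_ft_force()
barth()
for th in np.arange(.1,.51,.1):
    robot.line_to(*pz(th),rate=.08); print(round(th,2),robot.get_ft_force()-f0,round(robot.get_grip_force(),1),round(robot.get_gripper_width(),3))
barth(); print(robot.get_t())
E
```

```text
[ 0.56427282 -0.20938855  0.00815439] (array([ 0.5646251 , -0.20897919,  0.0083    ]), array([-0.        ,  0.00749993,  0.99997188,  0.        ]))
scene mirror th 0.0 overlap 0.48 [0.48 0.46 0.45 0.4 ]
top mirror th 0.85 overlap 0.24 [0.23 0.23 0.23 0.24 0.22 0.21 0.21]
wrist mirror th 0.62 overlap nan [ 0.  0.  0. nan nan nan nan]
0.1 [-0.61225168 -2.01804335 -2.92249085] 44.1 0.115
0.2 [-0.11533394 -2.62855095 -2.42310483] 44.4 0.111
0.3 [-0.95724639 -1.7647131  -2.42338861] 44.6 0.12
0.4 [-0.40224709 -3.09792175 -1.22884734] 44.8 0.116
0.5 [-0.21808125 -2.08613175 -1.65733969] 45.0 0.123
scene mirror th 0.49 overlap 0.47 [0.39 0.43 0.46 0.47 0.47 0.47 0.47]
top mirror th 0.5 overlap 0.54 [0.53 0.53 0.53 0.54 0.54 0.53 0.52]
wrist mirror th 1.12 overlap nan [ 0.  0.  0. nan nan nan nan]
28.7l2.py:23: RuntimeWarning: invalid value encountered in scalar divide
  best.append((g&(k>0)).sum()/(k>0).sum())
```

```bash
cat >> l2.py <<'E'
def kin():
    q=robot.get_ee_rot(); p=robot.get_tool_pos(); Rm=R.from_quat([q[1],q[2],q[3],q[0]]).as_matrix()
    d=A.T@(p-Rm[:,2]*OFF-hm); return np.arctan2(d[2],-d[1]),np.hypot(d[1],d[2]),d[0]
def markth():
    for c,b in (("top",(285,165,372,200)),("scene",(245,228,322,295))):
        im=robot.read_camera(c); h=cv2.cvtColor(im,cv2.COLOR_RGB2HSV); M=model(c)
        red=((h[...,0]<6)|(h[...,0]>174))&(h[...,1]>150)&(h[...,2]>70)
        k=np.zeros_like(red); k[b[1]:b[3],b[0]:b[2]]=1; v,u=np.nonzero(red&k)
        if len(u)<20: print(c,"marker hidden"); continue
        X=(onplane(M,np.c_[u,v],hm+A[:,0]*.107,A[:,0])-hm)@A; r=np.hypot(X[:,1],X[:,2]); w=(r>.05)&(r<.18)
        print(c,"marker",len(u),np.median(np.arctan2(X[w,2],-X[w,1])))
E
python3 - <<'E' 2>/dev/null
from l2 import *
f0=robot.get_ft_force()
for th in (.6,.7,.8,.88,.911):
    robot.line_to(*pz(th),rate=.07); print(th,robot.get_ft_force()-f0,round(robot.get_grip_force(),1),round(robot.get_gripper_width(),3))
robot.pause(.3); print("kin",kin()); barth(); markth(); print(indicator([.57,.086,-.01]),robot.get_t())
# wrist: bar centre in pad plane and plate/marker visibility
im=robot.read_camera("wrist"); cv2.imwrite("pics/w9.png",im[:,:,::-1]); M=model("wrist")
h=cv2.cvtColor(im,cv2.COLOR_RGB2HSV); g=(h[...,0]>50)&(h[...,0]<80)&(h[...,1]>90)&(h[...,2]>30)
B=A@R.from_euler('x',-.911).as_matrix()
print("pred bar px",proj(M,[G(.911)-A[:,0]*x for x in (.05,.035,.02)]))
for r in (200,220,240,260,280):
    c=np.nonzero(g[r])[0]; print(r,(c.min(),c.max(),len(c)) if len(c) else None)
E
```

```text
0.6 [ 0.05687561 -0.16361192  1.57593106] 45.0 0.117
0.7 [-0.32212109 -0.01912276  2.21808692] 45.1 0.114
0.8 [-1.40829626  0.62895353  2.68032739] 45.2 0.114
0.88 [-1.15913517  0.6003078   3.71676654] 45.3 0.114
0.911 [-1.01776575  1.25762164  3.64344422] 45.5 0.115
kin (np.float64(0.9094519023038159), np.float64(0.18531350699938506), np.float64(-0.0004304152473055005))
scene mirror th 0.92 overlap 0.44 [0.35 0.4  0.43 0.44 0.42 0.41 0.36]
top mirror th 0.91 overlap 0.61 [0.55 0.57 0.6  0.61 0.6  0.55 0.5 ]
wrist mirror th 0.87 overlap 0.76 [0.74 0.74 0.75 0.76 0.75 0.75 0.72]
top marker 139 0.9306988317652928
scene marker 279 0.9075920471221888
[(array([0.56961257, 0.08796709, 0.03538136]), np.float64(0.4531779661016949)), (array([ 0.56833236,  0.0883053 , -0.01480882]), np.float64(0.9316843345111896)), (array([0.56781638, 0.08729441, 0.005609  ]), np.float64(0.6897208134366647))] 31.3167
pred bar px [[324.05297469 199.6876115 ]
 [324.02456973 239.73229259]
 [323.9977414  277.55429315]]
200 (np.int64(307), np.int64(471), 165)
220 (np.int64(307), np.int64(338), 32)
240 (np.int64(307), np.int64(338), 32)
260 (np.int64(307), np.int64(338), 32)
280 (np.int64(308), np.int64(338), 31)
```

```bash
python3 - <<'E' 2>/dev/null
from l2 import *
print(kin(),robot.get_grip_force(),robot.get_t()); print(robot.finish_job())
E
```

```text
(np.float64(0.9095457881903476), np.float64(0.18531050904815322), np.float64(-0.0004212397162011751)) 45.46088218688965 31.3667
the job is handed in; nothing more can be done
None
```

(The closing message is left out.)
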